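# Load-check a cupola on a printed turret with a dial gauge

### The job

Do a fit check on the printed model: balance the small white eight-sided cupola upright and centred on the crown of the black domed turret and let go of it, so that it rests there by itself. Then lift the dial gauge out of its stand and hold it upright with its plunger tip on the small ring mark in the middle of the cupola's top, pressing gently until the spring plunger is about half way in, never hard. Finish like that, still holding the gauge in place with the cupola balanced under it, and leave the other things on the bench where they are.

Things in the scene. Friction and masses are not known exactly. Their poses are not given: they have to be found in the camera images.
- cupola: Loose white printed cupola: a solid regular octagonal prism, 44 mm across flats (47.6 across corners), 20 mm high, about 40 g, small grey window marks on its eight sides. Origin: centre of its underside; z up through its top; its flats face its own x and y axes and the diagonals (every 45 degrees). It starts standing flat on the table, right way up. Flat underside and flat top.
- cupola_top (a point): Centre of the cupola's flat top, 20 mm above its underside: the marked spot, a thin dark ring 16 mm across with a dot in the middle (flat, no recess).
- turret: Black printed octagonal turret, fixed to the table, 124 mm across flats (132 over its cornice), walls 65 mm high, with a smooth hemispherical dome roof of 60 mm radius. Origin: centre of its underside on the table; z up.
- crown (a point): Crown (highest point) of the turret's dome, 125 mm above the table. The dome falls away 3.4 mm at 20 mm from here. An upright, centred cupola has its underside here; set a few mm off centre it rests by itself, leaning about 0.02 rad per mm; a push on its top off its middle rocks it a little further.
- stand: Dark steel gauge stand, fixed to the table: base 94 x 88 mm, two side walls, and a top plate 80 (x) x 74 (y) mm whose upper face is 80 mm above the table, with a 17 mm through hole in its centre. Origin: centre of its underside; z up.
- gauge: Loose upright dial gauge, 150 g, in the stand's hole. Square barrel 24 x 24 mm, 75 long, faces along its x and y axes; origin: centre of the barrel's lower end, which sits on the stand's top plate; z up. A 34 mm round dial sticks out 10 mm from the +x face, 2 to 36 mm above the origin: grip the barrel above it (38 to 75 mm). Below the origin: stem 14 mm thick, 35 long, then the plunger. Lift straight up 65 mm to free it.
- tip (a point): Round tip of the gauge's plunger (8 mm ball end), on the barrel's axis, 60 mm below the gauge's origin when the plunger is out; it rises towards the barrel as the plunger is pressed in.
- plunger (a joint): How far the gauge's spring plunger is pressed in, m: 0 fully out, 0.010 fully in (half way 0.005). Spring: 0.8 N to start it moving, then 0.4 N more per mm (2.8 N half way, 4.8 N fully in).
- screwdriver: Bystander: a screwdriver with a black handle lying on the table; origin under its middle.
- round_blank: Bystander: a white round printed disc, 40 mm across and 20 mm high, plain (not the cupola); origin: centre of its underside.
- block: Bystander: a white square printed block with small windows, 40 x 40 x 60 mm high; origin: centre of its underside.
- gatehouse: Bystander: a white printed house block with small windows, 50 x 90 x 50 mm high; origin: centre of its underside.
- marker: Bystander: a black marker pen 18 mm thick and 130 mm long, lying on the table along its x axis; origin under its middle.
- collar: Bystander: a small steel collar, 32 mm across, 18 mm bore, 12 mm high; origin: centre of its underside.
There are look-alikes about, which are no part of the job. Leave any orange look-alike of the cupola alone.

How it is judged:
By the outcome, as a careful person would: the job done as asked, in the order asked, and still so for the second after the job is handed in, while the arm keeps its last pose, push and grip.
It also fails if it takes over 58 s, if anything falls off the work surface, if the arm or the gripper's body presses on something with over 40 N, if the wrist force passes 120 N, or if a joint passes its speed limit or range.

### The arm

A 7-joint arm with a two-finger parallel gripper is mounted at the origin on the work surface. World frame = base frame: x ahead of the robot, y to its left, z up, the work surface at z = 0. Lengths are in m, angles in rad, forces in N, time in s.
With the tool pointing down it reaches from about 0.4 to 0.9 m from the base axis. Payload 5.5 kg.
Tool frame: the origin (TCP) lies midway between the tips of the shut fingers; the grasp point (between the pads) lies 19 mm behind it (bot.grip_depth is the distance from the TCP to the grasp point, in m); x points along the fingers, y is the direction in which the jaws open and shut, and the axes are right-handed (so a half turn about x gives the same grasp; the last joint's range is limited). The gripper opens to 92 mm and grips with 3 to 60 N. Pads are 19 mm wide; open, the fingers measure 130 mm over their backs; the gripper's body (75 mm by 190 mm) begins 47 mm behind the grasp point.
Start: joints at [-0.913, 0.501, -0.427, 1.55, 0.221, 1.138, -0.21], TCP at [0.25, 0.6, 0.227] pointing down, gripper open.
Joint ranges: [-2.88, 2.88], [-0.31, 2.03], [-1.54, 1.56], [0.2, 2.42], [-1.41, 4.55], [0.19, 2.02], [-2.57, 2.57]. Speed limits (rad/s): [2.57, 2.57, 3.14, 3.14, 3.14, 3.14, 3.14].

### API

Orientations are given as a unit quaternion [w, x, y, z].
In Python, from rig import bot gives the robot as it stands. The module is installed in compiled form; this text tells all that it offers.
- The arm moves only by the tool apply_moves, never from a script. Its argument "increments" is one flat list of numbers, 7 for each row, row after row: the shift along the tool's x, y, z scaled (see below), then the turn, a rotation vector about the tool's x, y, z scaled (see below), then the opening, from -1 (shut) to 1 (fully open), so that 0 is half open. In form: [dx, dy, dz, wx, wy, wz, claw, dx, dy, dz, wx, wy, wz, claw, ...]. A call has 1 to 12 rows; each row shifts and turns the commanded pose from where the row before left it, along the tool's axes as they then stand; what a row does not reach is not made up. The controller multiplies each number of a shift by 50 mm and each number of a turn by pi rad. A row lasts 1/10 s, in which the tool goes at most 50 mm and 8.59 degrees, less where a joint would pass 70% of its speed; a pose out of reach is approached as far as the arm can. A call with a number of a shift or a turn outside -1 to 1 is refused whole. A call with a gripper value outside its range is refused whole. The fingers move at their own pace and stop on an object; "force" is the grip in N (left out, the last holds). Time passes only in rows, so rows that do not move let the fingers close. It gives the time, the measured TCP pose, the force and the opening at its end, in the units of the state.
- bot.read_state(): the state, without advancing time (a new reading comes with each control period).
- bot.grab_frame(name): name is "scene" or "top" or "wrist"; returns (picture, depth): 420x560x3 uint8, blue, green, red; 420x560 float32, m along the optical axis (not along the pixel's ray), 0 where there is no reading.
- bot.get_calibration(name): a dict with "intrinsics" (3x3 intrinsics, pixels), "origin" and "attitude" of the camera in the world; the wrist camera has in their place "mount" (4x4, takes a point from camera to tool coordinates, whose origin is the TCP and whose axes are the tool frame's). Camera axes: x right, y down, z forward; pixel columns grow to the right and rows downward; lengths in m; the calibration is good to about 2 mm. The wrist camera is an equidistant fisheye: a pixel r from the principal point sees the ray r / f radians off the axis. A picture is of the moment at which its call begins: read the wrist's pose just before it. get_calibration takes no time and is no camera call.
- bot.sign_off(): hands the job in, once; it reports no verdict.
Trained networks look in the newest picture that a camera, given by its name, has taken for a name from the list of things; names that differ only in an ending like _2 or _b are one class to them, and where a whole thing is asked for, a point or a joint stands for the part that bears it (a point fixed in the world has none). Each returns a list of dicts, best first, with "p" (0 to 1); they miss things now and then, are a little off and sometimes report something else, mostly with a low value. They report only what shows in the picture. A call takes as long as a camera call. They do not tell look-alikes from the thing itself.
- bot.silhouettes(target, camera): "pixels" (420x560 bool, what is visible of it) and "point" ([row, column] in pixels, amid what is visible of it).
The state is a dict: "clock": time; "q": joint angles; "qd": joint speeds; "tau": joint torques, N m; "ee_pos": TCP position; "eef_rot": TCP orientation; "contact_force": force on the tool from outside, world axes, zero at the start; "ft_torque": the same for the moment, N m; "finger_gap": opening from 0.0 (shut) to 1.0 (fully open).
Only numpy, scipy, OpenCV 4.12 (cv2) and the standard library are available. Lean on these libraries where they do the work, as an engineer would, in place of code of your own. Each camera call takes 0.05 s, during which the arm holds its last target. There are 200 camera calls.

## Working session

There is one attempt and no reset: what is moved stays moved. The work goes in short steps, Python scripts to look and compute and a tool call to move; the robot and the scene stay as the last step left them, time stands still between calls to the robot, and variables do not carry over. Pictures are saved under pics/ and viewed, about 8 in all and at most 12, crops included, and the job is handed in when it is done.

Besides the shell and the picture viewer there is one more tool, called after "Request:" as name(argument=value, ...) on one line, values as JSON. apply_moves: Moves the arm, as the interface text tells. Shifts and turns lie within -1 to 1; 1 stands for 50 mm of shift or pi rad of turn. Its arguments: {"type":"object","properties":{"increments":{"type":"array"},"force":{"type":"number"}},"required":["increments"]}

```bash
mkdir -p pics; cat > h.py <<'E'
import numpy as np, cv2
from rig import bot
from scipy.spatial.transform import Rotation as R
def rot(q): return R.from_quat([q[1],q[2],q[3],q[0]])
def att(a):
    a=np.array(a); return a if a.shape==(3,3) else rot(a).as_matrix()
def cloud(name,d):
    c=bot.get_calibration(name); K=np.array(c["intrinsics"])
    v,u=np.mgrid[:420,:560]; x=(u-K[0,2])/K[0,0]; y=(v-K[1,2])/K[1,1]
    if name=="wrist":
        th=np.hypot(x,y); s=np.where(th>1e-9,np.tan(th)/np.maximum(th,1e-9),1); x=x*s;y=y*s
    P=np.stack([x*d,y*d,d],-1)
    if name=="wrist":
        s=bot.read_state(); M=np.array(c["mount"]); P=P@M[:3,:3].T+M[:3,3]
        return P@rot(s["eef_rot"]).as_matrix().T+np.array(s["ee_pos"])
    return P@att(c["attitude"]).T+np.array(c["origin"])
E
python3 - <<'E'
from h import *
s=bot.read_state(); print(s)
for n in ["scene","top"]:
    im,d=bot.grab_frame(n); cv2.imwrite(f"pics/{n}0.png",im); c=bot.get_calibration(n); print(n,c)
    P=cloud(n,d); np.save(n+"0.npy",P)
    for t in ["cupola","turret","stand","gauge"]:
        for r in bot.silhouettes(t,n)[:3]:
            m=r["pixels"]&(d>0); Q=P[m]
            print(n,t,round(r["p"],2),r["point"],m.sum(),np.percentile(Q,[2,50,98],axis=0).round(3).tolist() if m.sum() else '')
print(bot.get_calibration("wrist"))
E
```

```text
{'clock': 0.0, 'q': array([-0.91277833,  0.50185093, -0.42682901,  1.5514108 ,  0.22079349,
        1.13829955, -0.21029008]), 'qd': array([ 0.0003653 ,  0.00028851,  0.00215603,  0.00012023, -0.00021689,
        0.00110291,  0.00057273]), 'tau': array([ 4.74466033e-04, -5.66612613e+01, -5.81623122e+00, -2.79117286e+01,
       -6.86028320e-02,  3.04470293e-02,  1.77328207e-04]), 'ee_pos': array([0.24977135, 0.59935709, 0.22569607]), 'eef_rot': array([ 0.69321398,  0.13799908,  0.69354428, -0.13930892]), 'contact_force': array([ 0.53207756,  0.37190016, -0.34962828]), 'ft_torque': array([-0.00556349, -0.01187345,  0.02431107]), 'finger_gap': 0.9995098993562919}
scene {'intrinsics': array([[424.71917348,   0.        , 279.94583137],
       [  0.        , 424.71917348, 215.17845942],
       [  0.        ,   0.        ,   1.        ]]), 'origin': array([1.14723711, 0.47568298, 0.77134336]), 'attitude': array([-0.17348211,  0.3868617 ,  0.82894518, -0.36481759])}
scene cupola 0.7 [258.5, 302.6] 315 [[0.571, 0.057, 0.001], [0.597, 0.083, 0.019], [0.614, 0.101, 0.022]]
scene cupola 0.61 [24
[... 1268 characters left out ...]
6] 1687 [[0.471, 0.241, 0.002], [0.518, 0.275, 0.078], [0.573, 0.333, 0.105]]
top gauge 0.9 [245.6, 146.0] 364 [[0.51, 0.273, 0.081], [0.525, 0.283, 0.138], [0.543, 0.303, 0.158]]
{'intrinsics': array([[325.1922621 ,   0.        , 278.52327845],
       [  0.        , 325.1922621 , 207.65613053],
       [  0.        ,   0.        ,   1.        ]]), 'mount': array([[-2.05731058e-04, -2.58776170e-01,  9.65937292e-01,
        -1.57703516e-01],
       [ 9.99999877e-01,  3.83672076e-04,  3.15772282e-04,
        -7.39780405e-05],
       [-4.52317507e-04,  9.65937238e-01,  2.58776059e-01,
        -6.95133783e-02],
       [ 0.00000000e+00,  0.00000000e+00,  0.00000000e+00,
         1.00000000e+00]])}
```

```bash
ls pics
```

```text
scene0.png
top0.png
```

```bash
python3 -c "
import cv2
a=cv2.imread('pics/top0.png');cv2.imwrite('pics/a.png',cv2.resize(a[110:360,100:500],(800,500),interpolation=cv2.INTER_CUBIC))"
```

```text
(no output)
```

View pics/a.png

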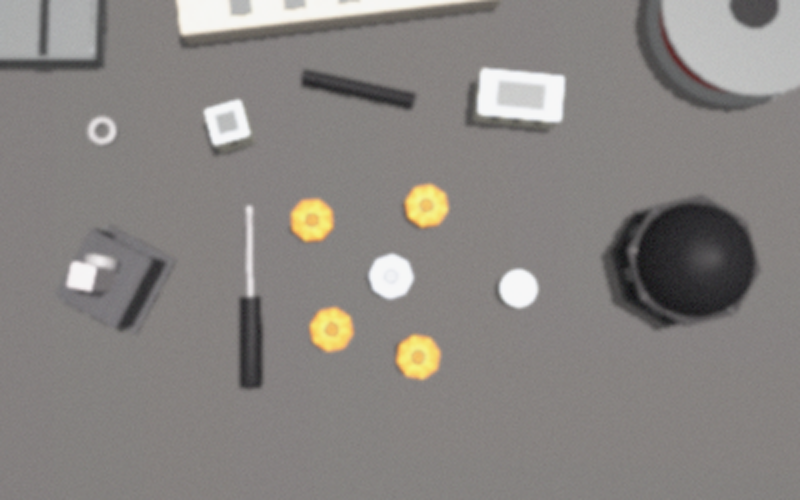

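View pics/scene0.png

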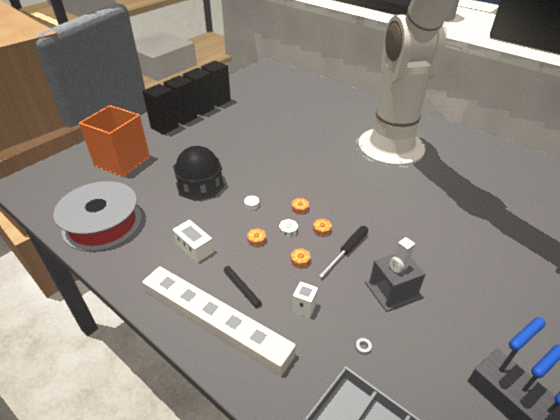

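```bash
cat >> h.py <<'E'
def plan(pos,yaw=None):
    """yaw: world angle of jaw (tool y) axis, mod pi. Prints turn then shift in move units."""
    s=bot.read_state(); r=rot(s["eef_rot"]); p=np.array(s["ee_pos"])
    y=r.as_matrix()[:,1]; cur=np.arctan2(y[1],y[0])
    print("TCP",p.round(4),"jaw deg",np.degrees(cur).round(2),"x-axis",r.as_matrix()[:,0].round(4),"q7",s["q"][6].round(3),"F",s["contact_force"].round(2),"gap",round(s["finger_gap"]*92,1),"t",s["clock"])
    g=cur if yaw is None else cur+(yaw-cur+np.pi/2)%np.pi-np.pi/2
    z0=np.array([0,0,-1.]); yy=np.array([np.cos(g),np.sin(g),0]); T=np.stack([z0,yy,np.cross(z0,yy)],1)
    w=(r.inv()*R.from_matrix(T)).as_rotvec()
    sh=T.T@(np.array(pos)-p)
    print("turn/pi",(w/np.pi).round(4),"rows",np.linalg.norm(np.degrees(w))/8.59,"then shift/50mm",(sh/0.05).round(3))
E
python3 - <<'E'
from h import *
plan([0.526,-0.008,0.16],np.pi/2)
plan([0.526,-0.008,0.16],np.pi/2+.785)
E
```

```text
TCP [0.25   0.6    0.2267] jaw deg 67.38 x-axis [-1.e-04 -1.e-04 -1.e+00] q7 -0.21 F [ 0.23 -0.76  0.68] gap 92.3 t 0.5
turn/pi [-0.1257 -0.      0.    ] rows 2.6332969624055407 then shift/50mm [  1.334 -12.16    5.521]
TCP [0.25   0.6    0.2267] jaw deg 67.38 x-axis [-1.e-04 -1.e-04 -1.e+00] q7 -0.21 F [ 0.23 -0.76  0.68] gap 92.3 t 0.5
turn/pi [-0.3755 -0.      0.    ] rows 7.869290746204726 then shift/50mm [  1.334 -12.504  -4.689]
```

Request:
apply_moves(increments=[0, 0, 0, -0.0314, 0, 0, 1, 0, 0, 0, -0.0314, 0, 0, 1, 0, 0, 0, -0.0314, 0, 0, 1, 0, 0, 0, -0.0315, 0, 0, 1, 0, -0.6, 0.276, 0, 0, 0, 1, 0, -0.61, 0.276, 0, 0, 0, 1, 0, -0.61, 0.276, 0, 0, 0, 1, 0, -0.61, 0.276, 0, 0, 0, 1, 0, -0.61, 0.276, 0, 0, 0, 1, 0, -0.61, 0.276, 0, 0, 0, 1, 0, -0.61, 0.276, 0, 0, 0, 1, 0, -0.61, 0.276, 0, 0, 0, 1])

```text
clock: 1.7
ee_pos: [0.3609, 0.3553, 0.227]
eef_rot: [0.707, 0.0, 0.707, 0.0]
contact_force: [0.3, -0.1, -0.0]
finger_gap: 1.001
```

Request:
apply_moves(increments=[0, -0.61, 0.276, 0, 0, 0, 1, 0, -0.61, 0.276, 0, 0, 0, 1, 0, -0.61, 0.276, 0, 0, 0, 1, 0, -0.61, 0.276, 0, 0, 0, 1, 0, -0.61, 0.276, 0, 0, 0, 1, 0, -0.61, 0.276, 0, 0, 0, 1, 0, -0.61, 0.276, 0, 0, 0, 1, 0, -0.61, 0.276, 0, 0, 0, 1, 0.3, -0.61, 0.276, 0, 0, 0, 1, 0.4, -0.61, 0.276, 0, 0, 0, 1, 0.4, -0.57, 0.277, 0, 0, 0, 1, 0.23, 0, 0, 0, 0, 0, 1])

```text
clock: 2.9
ee_pos: [0.5133, 0.0177, 0.1589]
eef_rot: [0.707, 0.002, 0.707, -0.003]
contact_force: [-0.5, 0.3, -0.1]
finger_gap: 0.999
```

```bash
python3 - <<'E'
from h import *
plan([0.526,-0.008,0.16],np.pi/2)
im,d=bot.grab_frame("wrist"); P=cloud("wrist",d); np.save("w.npy",P); cv2.imwrite("pics/w0.png",im)
hsv=cv2.cvtColor(im,cv2.COLOR_BGR2HSV)
for t in ["cupola","cupola_top"]:
    for r in bot.silhouettes(t,"wrist"):
        m=r["pixels"]&(d>0); Q=P[m]; print(t,round(r["p"],2),r["point"],m.sum(),Q.mean(0).round(4),"sat",hsv[...,1][m].mean())
cv2.imwrite("pics/w0c.png",cv2.resize(im,(784,588)))
E
```

```text
TCP [0.5133 0.0177 0.1589] jaw deg 89.61 x-axis [-3.0e-04 -2.2e-03 -1.0e+00] q7 1.393 F [-0.47  0.34 -0.06] gap 91.9 t 2.9
turn/pi [-0.0022 -0.0001  0.0007] rows 0.048231686623165466 then shift/50mm [-0.022 -0.515  0.255]
cupola 0.96 [262.7, 220.4] 385 [ 0.591  -0.0414  0.0126] sat 135.97402597402598
cupola 0.94 [210.1, 252.6] 1876 [ 0.5224 -0.0042  0.0173] sat 11.045309168443497
cupola 0.76 [254.6, 339.0] 902 [0.5731 0.0807 0.0155] sat 131.97339246119734
cupola 0.75 [117.5, 216.8] 1861 [ 0.4378 -0.034   0.0182] sat 88.50026867275658
cupola 0.62 [147.4, 322.8] 1899 [0.4657 0.0595 0.0183] sat 156.5608214849921
cupola_top 0.96 [147.9, 318.8] 1924 [0.466  0.0594 0.0179] sat 155.10862785862787
cupola_top 0.95 [209.2, 253.7] 1940 [ 0.5224 -0.0045  0.0168] sat 11.075257731958763
cupola_top 0.79 [260.6, 335.2] 877 [0.5735 0.0804 0.016 ] sat 130.86431014823262
cupola_top 0.77 [117.9, 220.9] 1966 [ 0.4373 -0.0341  0.0178] sat 88.39928789420142
cupola_top 0.7 [264.0, 224.0] 432 [ 0.5904 -0.0411  0.0151] sat 134.58796296296296
```

View pics/w0c.png

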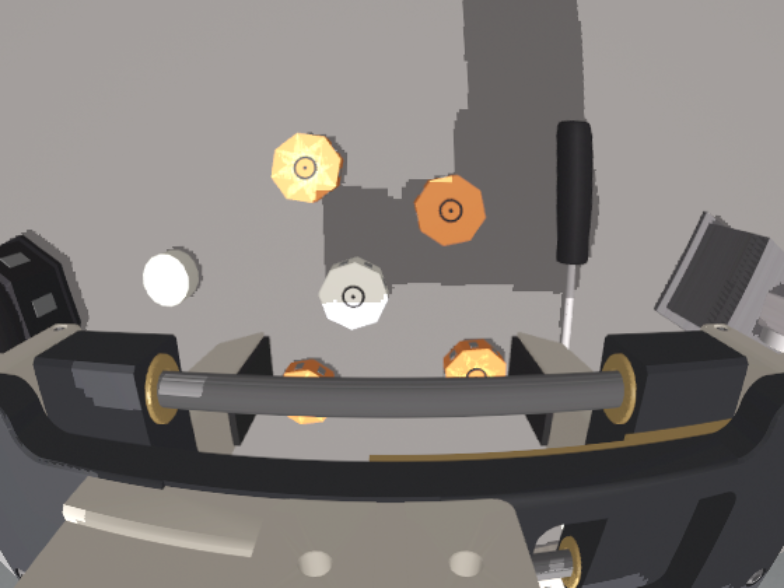

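```bash
cat >> h.py <<'E'
from scipy.optimize import minimize
def octfit(xy,af=0.022,n=8):
    """fit regular n-gon of apothem af around points: centre+angle of flat normals; L1 on area mismatch via hull"""
    h=cv2.convexHull(xy.astype(np.float32))[:,0].astype(float)
    # sample hull boundary
    a=np.concatenate([h,h[:1]]); S=np.concatenate([np.linspace(a[i],a[i+1],max(2,int(np.linalg.norm(a[i+1]-a[i])/0.0005))) for i in range(len(h))])
    best=None
    for t0 in np.arange(0,2*np.pi/n,0.08):
        f=lambda v: np.mean(np.abs(np.max(((S-v[:2])@np.array([[np.cos(v[2]+2*np.pi*k/n),np.sin(v[2]+2*np.pi*k/n)] for k in range(n)]).T),1)-v[3]))
        o=minimize(f,[*h.mean(0),t0,af],method="Nelder-Mead",options=dict(xatol=1e-5,fatol=1e-7,maxiter=2000))
        if best is None or o.fun<best.fun: best=o
    return best.x,best.fun
E
python3 - <<'E'
from h import *
im,d=bot.grab_frame("wrist"); P=cloud("wrist",d)
plan([0.526,-0.008,0.16])
rs=[r for r in bot.silhouettes("cupola","wrist")]
sat=cv2.cvtColor(im,cv2.COLOR_BGR2HSV)[...,1]
r=min([r for r in rs if r["p"]>.5],key=lambda r:sat[r["pixels"]].mean()); m=r["pixels"]
z=P[m][:,2]; print(np.percentile(z,[5,50,90,97]))
zt=np.percentile(z,90); t=m&(P[...,2]>zt-0.002)
# dot: dark pixel centroid near the middle
g=cv2.cvtColor(im,cv2.COLOR_BGR2GRAY); 
mm=cv2.erode(t.astype(np.uint8),np.ones((9,9)))>0; dk=cv2.morphologyEx(t.astype(np.uint8),cv2.MORPH_CLOSE,np.ones((5,5)))
dk=(cv2.erode(dk,np.ones((11,11)))>0)&(g<90); print("ring",dk.sum(),P[dk].mean(0),[x.mean() for x in np.nonzero(dk)])
x,f=octfit(P[t][:,:2]); print(t.sum(),x.round(4),np.degrees(x[2]),f)
E
```

```text
TCP [0.512  0.0243 0.1604] jaw deg 90.09 x-axis [-4.e-04  8.e-04 -1.e+00] q7 1.392 F [-0.33  0.31 -0.18] gap 92.0 t 3.1
turn/pi [ 0.     -0.0001 -0.0002] rows 0.005646105471649336 then shift/50mm [ 0.009 -0.647  0.278]
[0.00786211 0.02048722 0.02148949 0.02198598]
ring 36 [ 0.5245813  -0.00694958  0.02120127] [np.float64(210.19444444444446), np.float64(245.41666666666666)]
1568 [ 0.5057 -0.0036 -0.0479  0.035 ] -2.7432267809722353 0.010664043748903352
```

```bash
cat >> h.py <<'E'
def whitetop(cam="wrist",save=None,zlo=None):
    im,d=bot.grab_frame(cam); P=cloud(cam,d)
    if save: cv2.imwrite(save,im)
    sat=cv2.cvtColor(im,cv2.COLOR_BGR2HSV)[...,1]; out=[]
    for r in bot.silhouettes("cupola",cam):
        m=r["pixels"]&(d>0)
        if r["p"]<.4 or m.sum()<50 or np.median(sat[m])>60: continue
        c=np.median(P[m],0); zt=np.percentile(P[m][:,2],90)
        t=m&(np.abs(P[...,2]-zt)<0.002)&(np.hypot(P[...,0]-c[0],P[...,1]-c[1])<0.03)
        t=cv2.morphologyEx(t.astype(np.uint8),cv2.MORPH_OPEN,np.ones((3,3)))
        n,L,st,_=cv2.connectedComponentsWithStats(t); k=1+np.argmax(st[1:,4])
        x,f=octfit(P[L==k][:,:2]); print(round(r["p"],2),(L==k).sum(),"z",zt.round(4),"ctr",x[:2].round(4),"deg",np.degrees(x[2]).round(1)%45,"apo",x[3].round(4),"err",round(f,5))
        out.append((im,P,L==k))
    return out
E
python3 - <<'E'
from h import *
whitetop()
plan([0.526,-0.008,0.16])
E
```

```text
0.83 1467 z 0.0209 ctr [ 0.5266 -0.0078] deg 18.5 apo 0.0218 err 0.00032
TCP [0.5127 0.0245 0.1612] jaw deg 90.13 x-axis [ 1.7e-03  5.0e-04 -1.0e+00] q7 1.392 F [-0.01  0.83 -0.1 ] gap 91.6 t 3.25
turn/pi [-0.      0.0005 -0.0002] rows 0.01169153501759827 then shift/50mm [ 0.025 -0.65   0.264]
```

```bash
python3 - <<'E'
from h import *
plan([0.5266,-0.0078,0.07],np.radians(63.5))
E
```

```text
TCP [0.5127 0.0245 0.1612] jaw deg 90.13 x-axis [ 1.7e-03  5.0e-04 -1.0e+00] q7 1.392 F [-0.01  0.83 -0.1 ] gap 91.6 t 3.25
turn/pi [ 0.148   0.0005 -0.0003] rows 3.1003798037336043 then shift/50mm [ 1.825 -0.453  0.536]
```

Request:
apply_moves(increments=[0, 0, 0, 0.037, 0, 0, 0.4, 0, 0, 0, 0.037, 0, 0, 0.4, 0, 0, 0, 0.037, 0, 0, 0.4, 0, 0, 0, 0.037, 0.0005, 0, 0.4, 0.365, -0.09, 0.107, 0, 0, 0, 0.4, 0.365, -0.09, 0.107, 0, 0, 0, 0.4, 0.365, -0.09, 0.107, 0, 0, 0, 0.4, 0.365, -0.09, 0.107, 0, 0, 0, 0.4, 0.365, -0.09, 0.107, 0, 0, 0, 0.4, 0, 0, 0, 0, 0, 0, 0.4, 0, 0, 0, 0, 0, 0, 0.4, 0, 0, 0, 0, 0, 0, 0.4])

```text
clock: 4.45
ee_pos: [0.5268, -0.0081, 0.0702]
eef_rot: [0.688, 0.163, 0.688, -0.162]
contact_force: [0.6, 0.4, 0.1]
finger_gap: 0.702
```

```bash
python3 - <<'E'
from h import *
plan([0.5266,-0.0078,0.003],np.radians(63.5))
whitetop(save="pics/w1.png"); whitetop()
E
```

```text
TCP [ 0.5268 -0.0081  0.0702] jaw deg 63.43 x-axis [ 5.0e-04  1.1e-03 -1.0e+00] q7 1.002 F [0.57 0.35 0.1 ] gap 64.6 t 4.45
turn/pi [-0.0004 -0.     -0.0004] rows 0.011256359092726818 then shift/50mm [ 1.344  0.003 -0.007]
0.81 3103 z 0.0206 ctr [ 0.5268 -0.0081] deg 18.6 apo 0.022 err 0.00025
0.85 3180 z 0.0204 ctr [ 0.5267 -0.008 ] deg 18.1 apo 0.0221 err 0.00023
```

View pics/w1.png

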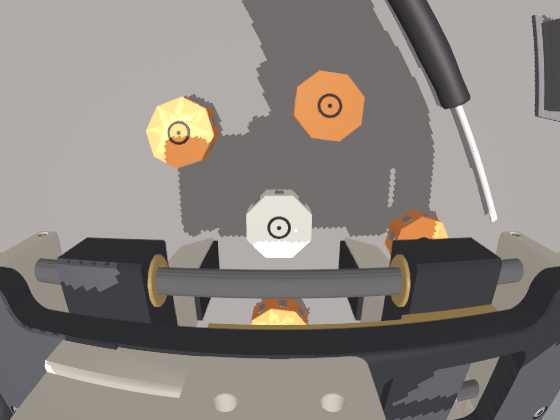

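Request:
apply_moves(increments=[0.3, 0, 0, 0, 0, 0, 0.4, 0.3, 0, 0, 0, 0, 0, 0.4, 0.3, 0, 0, 0, 0, 0, 0.4, 0.2, 0, 0, 0, 0, 0, 0.4, 0.14, 0, 0, 0, 0, 0, 0.4, 0.1, 0, 0, 0, 0, 0, 0.4, 0, 0, 0, 0, 0, 0, 0.4, 0, 0, 0, 0, 0, 0, -0.3, 0, 0, 0, 0, 0, 0, -0.3, 0, 0, 0, 0, 0, 0, -0.3, 0, 0, 0, 0, 0, 0, -0.3], force=10)

```text
clock: 5.75
ee_pos: [0.5263, -0.0089, 0.0024]
eef_rot: [0.688, 0.163, 0.688, -0.163]
contact_force: [0.2, -0.1, 1.4]
finger_gap: 0.478
```

```bash
python3 - <<'E'
from h import *
plan([0.5266,-0.0078,0.003],np.radians(63.5))
E
```

```text
TCP [ 0.5263 -0.0089  0.0024] jaw deg 63.37 x-axis [-5.e-04  7.e-04 -1.e+00] q7 0.985 F [ 0.24 -0.13  1.39] gap 44.0 t 5.75
turn/pi [-0.0007 -0.0002 -0.0001] rows 0.016664840723772605 then shift/50mm [-0.012  0.023 -0.005]
```

```bash
cat >> h.py <<'E'
def sphere(Q,z=0.065,Rr=0.06):
    from scipy.optimize import least_squares
    f=lambda v: np.sqrt(((Q-v)**2).sum(1))-Rr
    o=least_squares(f,[*np.median(Q[:,:2],0),z],loss="soft_l1",f_scale=0.001); return o.x.round(4), np.median(np.abs(o.fun)).round(5), len(Q)
def dome(P,c,rad=0.045,zlo=0.08,zhi=0.13):
    m=(np.hypot(P[...,0]-c[0],P[...,1]-c[1])<rad)&(P[...,2]>zlo)&(P[...,2]<zhi); return P[m]
E
python3 - <<'E'
from h import *
c=np.array([0.54,-0.307])
for n in ["scene","top"]:
    P=np.load(n+"0.npy"); print(n,sphere(dome(P,c,.06)))
plan([0.54,-0.307,0.2])
E
```

```text
scene (array([ 0.5458, -0.3266,  0.064 ]), np.float64(0.00103), 853)
top (array([ 0.5429, -0.3264,  0.0647]), np.float64(0.00092), 2247)
TCP [ 0.5263 -0.0089  0.0024] jaw deg 63.37 x-axis [-5.e-04  7.e-04 -1.e+00] q7 0.985 F [ 0.24 -0.13  1.39] gap 44.0 t 5.75
turn/pi [ 0.     -0.0002 -0.0001] rows 0.005694010259572414 then shift/50mm [-3.952 -5.206  2.917]
```

Request:
apply_moves(increments=[-0.2, 0, 0, 0, 0, 0, -0.3, -0.4, 0, 0, 0, 0, 0, -0.3, -0.6, 0, 0, 0, 0, 0, -0.3, -0.6, 0, 0, 0, 0, 0, -0.3, -0.6, 0, 0, 0, 0, 0, -0.3, -0.6, 0, 0, 0, 0, 0, -0.3, -0.6, 0, 0, 0, 0, 0, -0.3, -0.4, 0, 0, 0, 0, 0, -0.3, 0, 0, 0, 0, 0, 0, -0.3])

```text
clock: 6.65
ee_pos: [0.5284, -0.009, 0.2058]
eef_rot: [0.69, 0.163, 0.686, -0.162]
contact_force: [-0.1, -0.1, -1.1]
finger_gap: 0.476
```

```bash
python3 - <<'E'
from h import *
plan([0.543,-0.31,0.205])
E
```

```text
TCP [ 0.5284 -0.009   0.2058] jaw deg 63.37 x-axis [ 5.4e-03  5.0e-04 -1.0e+00] q7 1.034 F [-0.12 -0.14 -1.15] gap 43.8 t 6.65
turn/pi [-0.      0.0015 -0.0009] rows 0.03595759630333033 then shift/50mm [ 0.016 -5.25   2.96 ]
```

```bash
python3 - <<'E'
from h import *
plan([0.615,-0.362,0.205])
E
```

```text
TCP [ 0.5284 -0.009   0.2058] jaw deg 63.37 x-axis [ 5.4e-03  5.0e-04 -1.0e+00] q7 1.034 F [-0.12 -0.14 -1.15] gap 43.8 t 6.65
turn/pi [-0.      0.0015 -0.0009] rows 0.03595759630333033 then shift/50mm [ 0.016 -5.534  4.713]
```

Request:
apply_moves(increments=[0, -0.3, 0.25, 0, 0, 0, -0.3, 0, -0.4, 0.34, 0, 0, 0, -0.3, 0, -0.55, 0.47, 0, 0, 0, -0.3, 0, -0.6, 0.51, 0, 0, 0, -0.3, 0, -0.6, 0.51, 0, 0, 0, -0.3, 0, -0.6, 0.51, 0, 0, 0, -0.3, 0, -0.6, 0.51, 0, 0, 0, -0.3, 0, -0.6, 0.51, 0, 0, 0, -0.3, 0, -0.55, 0.47, 0, 0, 0, -0.3, 0, -0.43, 0.37, 0, 0, 0, -0.3, 0, -0.3, 0.26, 0, 0, 0, -0.3, 0, 0, 0, 0, 0, 0, -0.3])

```text
clock: 7.85
ee_pos: [0.6109, -0.3658, 0.1997]
eef_rot: [0.686, 0.164, 0.689, -0.165]
contact_force: [0.2, -0.8, 0.0]
finger_gap: 0.472
```

Request:
apply_moves(increments=[0, 0, 0, 0, 0, 0, -0.3, 0, 0, 0, 0, 0, 0, -0.3, 0, 0, 0, 0, 0, 0, -0.3])

```text
clock: 8.15
ee_pos: [0.6131, -0.3598, 0.2016]
eef_rot: [0.688, 0.163, 0.689, -0.162]
contact_force: [-0.6, 0.9, 0.6]
finger_gap: 0.475
```

```bash
python3 - <<'E'
from h import *
c=np.array([0.544,-0.3265])
im,d=bot.grab_frame("wrist");P=cloud("wrist",d)
cv2.imwrite("pics/w2.png",im)
print(sphere(dome(P,c,.05)))
# cupola in hand
s=bot.read_state(); T=rot(s["eef_rot"]).as_matrix(); Q=(P-np.array(s["ee_pos"]))@T
for r in bot.silhouettes("cupola","wrist")+bot.silhouettes("turret","wrist"):
    m=r["pixels"]&(d>0); print(round(r["p"],2),r["point"],m.sum(),np.percentile(P[m],[2,50,98],axis=0).round(3).tolist(),sphere(P[m][P[m][:,2]>.08]) if m.sum()>3000 else '')
plan([0.544,-0.3265,0.15])
E
```

```text
(array([ 0.5441, -0.3255,  0.0644]), np.float64(0.00038), 11892)
0.94 [77.4, 498.5] 996 [[0.584, -0.071, 0.003], [0.604, -0.055, 0.019], [0.625, -0.028, 0.021]] 
0.66 [250.6, 277.5] 4557 [[0.59, -0.377, 0.201], [0.603, -0.356, 0.219], [0.634, -0.338, 0.22]] (array([ 0.6116, -0.3593,  0.2761]), np.float64(0.00145), 4547)
0.64 [42.4, 550.6] 655 [[0.567, 0.056, 0.001], [0.586, 0.067, 0.019], [0.61, 0.093, 0.022]] 
0.64 [111.8, 279.9] 16625 [[0.486, -0.384, 0.064], [0.545, -0.326, 0.109], [0.604, -0.267, 0.124]] (array([ 0.5441, -0.3255,  0.0644]), np.float64(0.00037), 13924)
0.63 [115.7, 280.3] 16679 [[0.485, -0.384, 0.064], [0.545, -0.326, 0.109], [0.603, -0.266, 0.124]] (array([ 0.5441, -0.3255,  0.0644]), np.float64(0.00037), 13924)
TCP [ 0.613  -0.3608  0.2019] jaw deg 63.44 x-axis [-1.1e-03  8.0e-04 -1.0e+00] q7 1.601 F [ 0.12  0.31 -0.65] gap 44.3 t 8.3
turn/pi [ 0.     -0.0004 -0.0001] rows 0.009248647248964232 then shift/50mm [ 1.038 -0.004 -1.542]
```

View pics/w2.png

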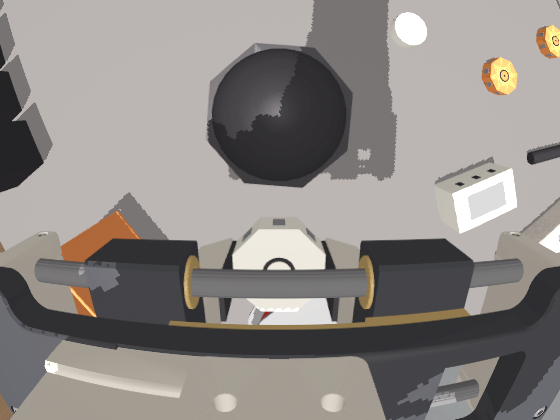

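```bash
python3 - <<'E'
from h import *
for i in range(3):
    s=bot.read_state()["ee_pos"]; im,d=bot.grab_frame("wrist");P=cloud("wrist",d); print(s.round(4),sphere(dome(P,(0.544,-.326),.05)))
plan([0.5443,-0.326,0.145],np.radians(63.4))
E
```

```text
[ 0.613  -0.3608  0.2019] (array([ 0.544 , -0.3255,  0.0642]), np.float64(0.00039), 11860)
[ 0.613  -0.3611  0.2019] (array([ 0.5441, -0.3254,  0.0642]), np.float64(0.00038), 11875)
[ 0.6129 -0.3613  0.2018] (array([ 0.544 , -0.3254,  0.0642]), np.float64(0.00038), 11884)
TCP [ 0.6129 -0.3615  0.2018] jaw deg 63.39 x-axis [-1.2e-03  5.0e-04 -1.0e+00] q7 1.601 F [-0.42  0.2  -0.37] gap 44.2 t 8.45
turn/pi [-0.     -0.0004  0.    ] rows 0.008939877437861336 then shift/50mm [ 1.136  0.021 -1.544]
```

Request:
apply_moves(increments=[0, 0, -0.2, 0, -0.0004, 0, -0.3, 0, 0, -0.35, 0, 0, 0, -0.3, 0, 0.02, -0.4, 0, 0, 0, -0.3, 0, 0, -0.35, 0, 0, 0, -0.3, 0.1, 0, -0.24, 0, 0, 0, -0.3, 0.25, 0, 0, 0, 0, 0, -0.3, 0.35, 0, 0, 0, 0, 0, -0.3, 0.25, 0, 0, 0, 0, 0, -0.3, 0.15, 0, 0, 0, 0, 0, -0.3, 0, 0, 0, 0, 0, 0, -0.3, 0, 0, 0, 0, 0, 0, -0.3, 0, 0, 0, 0, 0, 0, -0.3])

```text
clock: 9.65
ee_pos: [0.545, -0.3267, 0.1473]
eef_rot: [0.688, 0.163, 0.688, -0.163]
contact_force: [-0.4, 0.1, 0.1]
finger_gap: 0.474
```

```bash
python3 - <<'E'
from h import *
plan([0.5441,-0.3256,0.1275],np.radians(63.4))
for i in range(2): bot.grab_frame("wrist")
plan([0.5441,-0.3256,0.1275],np.radians(63.4))
E
```

```text
TCP [ 0.545  -0.3267  0.1473] jaw deg 63.37 x-axis [ 8.e-04 -5.e-04 -1.e+00] q7 1.6 F [-0.36  0.08  0.11] gap 43.6 t 9.65
turn/pi [-0.0002  0.0003  0.    ] rows 0.007252009356794961 then shift/50mm [ 0.396  0.013 -0.026]
TCP [ 0.5449 -0.3267  0.1474] jaw deg 63.37 x-axis [ 9.e-04 -6.e-04 -1.e+00] q7 1.6 F [-0.47  0.27 -1.03] gap 44.3 t 9.75
turn/pi [-0.0002  0.0003  0.    ] rows 0.007743922148397296 then shift/50mm [ 0.397  0.012 -0.024]
```

Request:
apply_moves(increments=[0.12, 0.012, -0.025, 0, 0.0003, 0, -0.3, 0.12, 0, 0, 0, 0, 0, -0.3, 0.08, 0, 0, 0, 0, 0, -0.3, 0.03, 0, 0, 0, 0, 0, -0.3, 0, 0, 0, 0, 0, 0, -0.3, 0, 0, 0, 0, 0, 0, -0.3, 0, 0, 0, 0, 0, 0, -0.3])

```text
clock: 10.45
ee_pos: [0.5437, -0.3254, 0.1293]
eef_rot: [0.688, 0.163, 0.688, -0.163]
contact_force: [0.1, -0.0, 0.4]
finger_gap: 0.48
```

```bash
python3 - <<'E'
from h import *
plan([0.5441,-0.3256,0.1275],np.radians(63.4))
E
```

```text
TCP [ 0.5437 -0.3254  0.1293] jaw deg 63.37 x-axis [-8.e-04  3.e-04 -1.e+00] q7 1.599 F [ 0.13 -0.03  0.41] gap 44.2 t 10.45
turn/pi [-0.0002 -0.0003  0.    ] rows 0.007020860204943501 then shift/50mm [0.036 0.001 0.01 ]
```

Request:
apply_moves(increments=[0.015, 0, 0.005, 0, -0.0002, 0, -0.3, 0.015, 0, 0.004, 0, 0, 0, -0.3, 0, 0, 0, 0, 0, 0, -0.3, 0, 0, 0, 0, 0, 0, -0.3])

```text
clock: 10.85
ee_pos: [0.5439, -0.3255, 0.1276]
eef_rot: [0.688, 0.163, 0.688, -0.163]
contact_force: [-0.6, 0.1, -0.7]
finger_gap: 0.48
```

```bash
python3 - <<'E'
from h import *
plan([0.5441,-0.3256,0.1275],np.radians(63.4))
for i in range(2): bot.grab_frame("wrist"); print(bot.read_state()["contact_force"])
E
```

```text
TCP [ 0.5439 -0.3255  0.1276] jaw deg 63.37 x-axis [-7.e-04  3.e-04 -1.e+00] q7 1.599 F [-0.6   0.12 -0.72] gap 44.2 t 10.85
turn/pi [-0.0002 -0.0002  0.    ] rows 0.005836345290845858 then shift/50mm [ 0.002 -0.001  0.005]
[0.2014062  0.17988723 0.70012517]
[-0.26818017 -0.08719407  0.37798763]
```

Request:
apply_moves(increments=[0.01, 0, 0.003, 0, 0, 0, -0.3, 0, 0, 0, 0, 0, 0, -0.3, 0, 0, 0, 0, 0, 0, -0.3])

```text
clock: 11.25
ee_pos: [0.5441, -0.3256, 0.1273]
eef_rot: [0.688, 0.163, 0.688, -0.163]
contact_force: [-1.3, 1.4, 2.7]
finger_gap: 0.478
```

Request:
apply_moves(increments=[0.01, 0, 0, 0, 0, 0, -0.3, 0, 0, 0, 0, 0, 0, -0.3, 0, 0, 0, 0, 0, 0, -0.3])

```text
clock: 11.55
ee_pos: [0.5441, -0.3256, 0.1273]
eef_rot: [0.688, 0.163, 0.688, -0.163]
contact_force: [-3.1, 1.1, 4.9]
finger_gap: 0.48
```

```bash
python3 - <<'E'
from h import *
for i in range(3): bot.grab_frame("wrist"); print(bot.read_state()["contact_force"])
plan([0.5441,-0.3256,0.1275],np.radians(63.4))
E
```

```text
[-1.96059757  1.19789593  5.31945735]
[-2.36200279  0.70364881  4.99111751]
[-1.67556434  1.69677007  5.43490834]
TCP [ 0.544  -0.3256  0.1273] jaw deg 63.37 x-axis [-5.e-04  2.e-04 -1.e+00] q7 1.599 F [-1.68  1.7   5.43] gap 44.2 t 11.7
turn/pi [-0.0002 -0.0002  0.    ] rows 0.0050123275260429085 then shift/50mm [-0.005 -0.     0.001]
```

Request:
apply_moves(increments=[-0.008, 0, 0, 0, 0, 0, -0.3, 0, 0, 0, 0, 0, 0, -0.3, 0, 0, 0, 0, 0, 0, -0.3])

```text
clock: 12.0
ee_pos: [0.544, -0.3256, 0.1273]
eef_rot: [0.688, 0.163, 0.688, -0.163]
contact_force: [-1.3, 0.3, 5.0]
finger_gap: 0.479
```

Request:
apply_moves(increments=[0, 0, 0, 0, 0, 0, -0.03, 0, 0, 0, 0, 0, 0, -0.01, 0, 0, 0, 0, 0, 0, 0.02, 0, 0, 0, 0, 0, 0, 0.1, 0, 0, 0, 0, 0, 0, 0.2, 0, 0, 0, 0, 0, 0, 0.3, 0, 0, 0, 0, 0, 0, 0.3])

```text
clock: 12.7
ee_pos: [0.544, -0.3256, 0.127]
eef_rot: [0.688, 0.163, 0.688, -0.163]
contact_force: [-1.1, -0.8, 0.3]
finger_gap: 0.65
```

```bash
python3 - <<'E'
from h import *
o=whitetop(save="pics/w3.png")
plan([0.5441,-0.3256,0.1275],np.radians(63.4))
E
```

```text
0.64 1124 z 0.0206 ctr [ 0.514 -0.148] deg 29.1 apo 0.0187 err 0.00032
0.61 2951 z 0.1455 ctr [ 0.5355 -0.3214] deg 18.6 apo 0.0154 err 0.00318
TCP [ 0.544  -0.3256  0.127 ] jaw deg 63.37 x-axis [-6.e-04  2.e-04 -1.e+00] q7 1.599 F [-0.44  0.8  -0.05] gap 59.7 t 12.8
turn/pi [-0.0002 -0.0002  0.    ] rows 0.00554180370245929 then shift/50mm [-0.01  -0.     0.002]
```

View pics/w3.png

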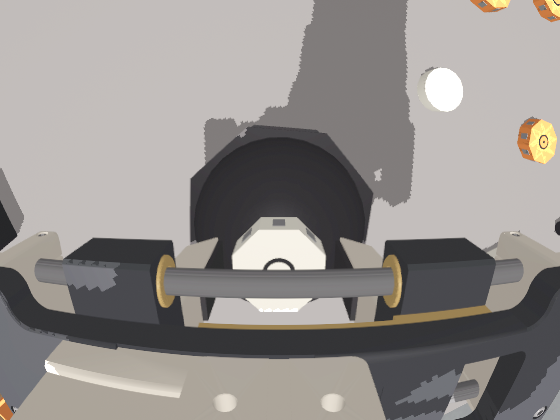

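Request:
apply_moves(increments=[-0.1, 0, 0, 0, 0, 0, 0.4, -0.2, 0, 0, 0, 0, 0, 0.5, -0.4, 0, 0, 0, 0, 0, 0.5, -0.5, 0, 0, 0, 0, 0, 0.5, -0.5, 0, 0, 0, 0, 0, 0.5, -0.3, 0, 0, 0, 0, 0, 0.5, 0, 0, 0.4, 0, 0, 0, 0.5, 0, 0, 0.5, 0, 0, 0, 0.5, 0, 0, 0.4, 0, 0, 0, 0.5, 0, 0, 0, 0, 0, 0, 0.5, 0, 0, 0, 0, 0, 0, 0.5, 0, 0, 0, 0, 0, 0, 0.5])

```text
clock: 14.0
ee_pos: [0.6012, -0.3544, 0.2268]
eef_rot: [0.687, 0.163, 0.689, -0.163]
contact_force: [-0.3, -0.0, 0.0]
finger_gap: 0.752
```

```bash
cat >> h.py <<'E'
def tilt(out):
    for im,P,m in out:
        Q=P[m]; c=Q.mean(0)
        if c[2]<.1: continue
        for _ in range(3):
            A=np.c_[Q-c,np.ones(len(Q))]; k=np.linalg.lstsq(np.c_[A[:,:2],A[:,3]],A[:,2],rcond=None)[0]
            print("slope rad",k[:2].round(4),"z at ctr",(c[2]+k[2]).round(4)); break
E
python3 - <<'E'
from h import *
o=whitetop(); tilt(o)
o=whitetop(); tilt(o)
im,P=o[0][:2]; print(sphere(dome(P,(0.544,-.326),.055,.08,.121)))
plan([0.5441,-0.3256,0.1275],np.radians(63.4))
P=np.load("top0.npy"); m=(np.hypot(P[...,0]-.525,P[...,1]-.285)<.04)&(P[...,2]>.135)
xy=P[m]; print(m.sum(),np.percentile(xy,[2,50,98],axis=0).round(4)); t=xy[xy[:,2]>np.percentile(xy[:,2],60)-.006]
print(octfit(t[:,:2],.012,4),cv2.minAreaRect(t[:,:2].astype(np.float32)*1000))
E
```

```text
0.85 2621 z 0.1458 ctr [ 0.5444 -0.326 ] deg 18.299999999999997 apo 0.0218 err 0.00016
slope rad [-0.0003  0.0028] z at ctr 0.145
0.9 2561 z 0.1457 ctr [ 0.5445 -0.3258] deg 18.3 apo 0.0217 err 0.00022
slope rad [0.0005 0.0036] z at ctr 0.1449
(array([ 0.5442, -0.3252,  0.0642]), np.float64(0.00035), 8168)
TCP [ 0.6017 -0.3546  0.2273] jaw deg 63.36 x-axis [-6.e-04  2.e-04 -1.e+00] q7 1.599 F [0.55 0.04 0.71] gap 69.1 t 14.2
turn/pi [-0.0002 -0.0002  0.    ] rows 0.006281206420809704 then shift/50mm [ 1.996  0.003 -1.29 ]
189 [[0.5093 0.2783 0.1366]
 [0.5226 0.289  0.1546]
 [0.5342 0.3034 0.1584]]
(array([ 0.52224468,  0.29159956, -0.2212734 ,  0.01190765]), np.float64(0.0003723258266900622)) ((522.1229858398438, 291.52294921875), (24.864896774291992, 23.61959457397461), 79.12605285644531)
```

```bash
python3 - <<'E'
from h import *
plan([0.595,0.275,0.23],np.radians(77.3))
E
```

```text
TCP [ 0.6017 -0.3546  0.2273] jaw deg 63.36 x-axis [-6.e-04  2.e-04 -1.e+00] q7 1.599 F [0.55 0.04 0.71] gap 69.1 t 14.2
turn/pi [-0.0775 -0.0002  0.    ] rows 1.6230786664785055 then shift/50mm [-0.054 12.254 -2.899]
```

Request:
apply_moves(increments=[0, 0, 0, -0.0388, 0, 0, 0.5, 0, 0, 0, -0.0388, 0, 0, 0.5, -0.05, 0.3, -0.07, 0, 0, 0, 0.5, 0, 0.5, -0.12, 0, 0, 0, 0.5, 0, 0.6, -0.142, 0, 0, 0, 0.5, 0, 0.6, -0.142, 0, 0, 0, 0.5, 0, 0.6, -0.142, 0, 0, 0, 0.5, 0, 0.6, -0.142, 0, 0, 0, 0.5, 0, 0.6, -0.142, 0, 0, 0, 0.5, 0, 0.6, -0.142, 0, 0, 0, 0.5, 0, 0.6, -0.142, 0, 0, 0, 0.5, 0, 0.6, -0.142, 0, 0, 0, 0.5])

```text
clock: 15.4
ee_pos: [0.5983, -0.0644, 0.2301]
eef_rot: [0.703, 0.079, 0.703, -0.079]
contact_force: [0.4, 0.4, 0.4]
finger_gap: 0.753
```

Request:
apply_moves(increments=[0, 0.6, -0.142, 0, 0, 0, 0.5, 0, 0.6, -0.142, 0, 0, 0, 0.5, 0, 0.6, -0.142, 0, 0, 0, 0.5, 0, 0.6, -0.142, 0, 0, 0, 0.5, 0, 0.6, -0.142, 0, 0, 0, 0.5, 0, 0.6, -0.142, 0, 0, 0, 0.5, 0, 0.6, -0.142, 0, 0, 0, 0.5, 0, 0.6, -0.142, 0, 0, 0, 0.5, 0, 0.6, -0.142, 0, 0, 0, 0.5, 0, 0.5, -0.12, 0, 0, 0, 0.5, 0, 0.35, -0.09, 0, 0, 0, 0.5, 0, 0.1, 0, 0, 0, 0, 0.5])

```text
clock: 16.6
ee_pos: [0.5943, 0.2627, 0.2299]
eef_rot: [0.702, 0.078, 0.703, -0.077]
contact_force: [-0.7, 0.2, 0.5]
finger_gap: 0.752
```

Request:
apply_moves(increments=[0, 0, 0, 0, 0, 0, 0.5, 0, 0, 0, 0, 0, 0, 0.5, 0, 0, 0, 0, 0, 0, 0.5])

```text
clock: 16.9
ee_pos: [0.5965, 0.2569, 0.2296]
eef_rot: [0.703, 0.079, 0.703, -0.079]
contact_force: [0.1, 0.3, 0.1]
finger_gap: 0.751
```

```bash
python3 - <<'E'
from h import *
plan([0.5222,0.2915,0.2],np.radians(77.3))
im,d=bot.grab_frame("wrist");P=cloud("wrist",d); cv2.imwrite("pics/w4.png",im)
for r in bot.silhouettes("gauge","wrist")[:2]:
    m=r["pixels"]&(d>0); zt=np.percentile(P[m][:,2],99); t=m&(P[...,2]>.15)&(P[...,2]<.165); print(r["p"],r["point"],m.sum(),zt,t.sum())
    if t.sum()>50: print(np.median(P[t],0),octfit(P[t][:,:2],.012,4),cv2.minAreaRect(P[t][:,:2].astype(np.float32)*1000))
E
```

```text
TCP [0.5965 0.2569 0.2296] jaw deg 77.16 x-axis [-5.e-04 -9.e-04 -1.e+00] q7 0.805 F [0.06 0.32 0.06] gap 69.1 t 16.9
turn/pi [-0.0008 -0.0001  0.0003] rows 0.017791041199821847 then shift/50mm [ 0.591  0.349 -1.601]
0.78 [113.7, 303.3] 1653 0.1563147194936943 1097
[0.52314432 0.29292184 0.15469767] (array([0.52285955, 0.29320039, 1.38253196, 0.0118291 ]), np.float64(0.0001255881909690707)) ((522.7620239257812, 293.2643127441406), (23.747285842895508, 24.131237030029297), 79.21331024169922)
```

View pics/w4.png

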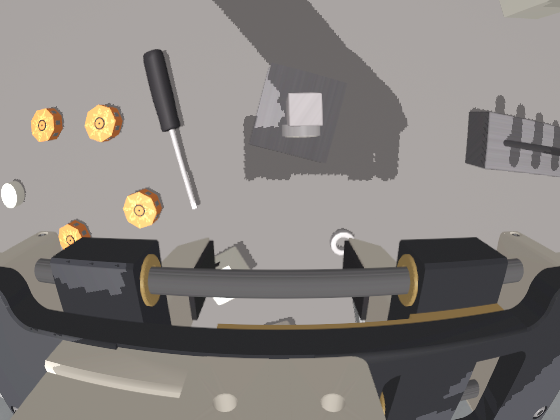

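```bash
python3 - <<'E'
from h import *
plan([0.5229,0.2931,0.19],np.radians(79.2))
E
```

```text
TCP [0.5964 0.2575 0.2296] jaw deg 77.2 x-axis [-5.e-04 -4.e-04 -1.e+00] q7 0.805 F [-0.19  0.21 -0.5 ] gap 68.9 t 17.0
turn/pi [-0.0111 -0.0001  0.0002] rows 0.23284126042071793 then shift/50mm [ 0.793  0.425 -1.577]
```

Request:
apply_moves(increments=[0, 0, 0, -0.0111, -0.0001, 0.0002, 0.5, 0, 0.1, -0.36, 0, 0, 0, 0.5, 0, 0.13, -0.5, 0, 0, 0, 0.5, 0.1, 0.12, -0.42, 0, 0, 0, 0.5, 0.3, 0.075, -0.3, 0, 0, 0, 0.5, 0.3, 0, 0, 0, 0, 0, 0.5, 0.1, 0, 0, 0, 0, 0, 0.5, 0, 0, 0, 0, 0, 0, 0.5, 0, 0, 0, 0, 0, 0, 0.5, 0, 0, 0, 0, 0, 0, 0.5])

```text
clock: 18.0
ee_pos: [0.5233, 0.2943, 0.1901]
eef_rot: [0.704, 0.067, 0.704, -0.066]
contact_force: [0.2, -0.1, -0.6]
finger_gap: 0.75
```

```bash
cat >> h.py <<'E'
def gtop(zl=.15,zh=.165):
    im,d=bot.grab_frame("wrist");P=cloud("wrist",d)
    for r in bot.silhouettes("gauge","wrist")[:1]:
        m=r["pixels"]&(d>0); t=m&(P[...,2]>zl)&(P[...,2]<zh); print(r["p"],r["point"],m.sum(),t.sum())
        if t.sum()>50: print(np.median(P[t],0).round(4),cv2.minAreaRect(P[t][:,:2].astype(np.float32)*1000))
    return im,P
E
python3 - <<'E'
from h import *
gtop()
plan([0.5229,0.2931,0.121],np.radians(79.2))
E
```

```text
0.89 [221.7, 277.3] 2238 1410
[0.5216 0.2934 0.1547] ((522.951171875, 293.1022644042969), (23.830608367919922, 24.943220138549805), 79.72821807861328)
TCP [0.5229 0.2945 0.1901] jaw deg 79.29 x-axis [ 7.0e-04  1.2e-03 -1.0e+00] q7 0.718 F [-0.66  0.33 -0.23] gap 69.1 t 18.1
turn/pi [ 0.0005  0.0002 -0.0004] rows 0.014352132189047833 then shift/50mm [ 1.383 -0.028  0.005]
```

Request:
apply_moves(increments=[0.2, -0.028, 0, 0, 0.0002, -0.0004, 0.5, 0.35, 0, 0, 0, 0, 0, 0.5, 0.35, 0, 0, 0, 0, 0, 0.5, 0.3, 0, 0, 0, 0, 0, 0.5, 0.18, 0, 0, 0, 0, 0, 0.5, 0, 0, 0, 0, 0, 0, 0.5, 0, 0, 0, 0, 0, 0, 0.5, 0, 0, 0, 0, 0, 0, 0.5])

```text
clock: 18.9
ee_pos: [0.5225, 0.2937, 0.1215]
eef_rot: [0.704, 0.066, 0.704, -0.066]
contact_force: [0.3, 0.5, 0.4]
finger_gap: 0.749
```

```bash
python3 - <<'E'
from h import *
bot.grab_frame("wrist")
plan([0.5229,0.2931,0.121],np.radians(79.4))
E
```

```text
TCP [0.5225 0.2937 0.1216] jaw deg 79.34 x-axis [ 5.e-04  5.e-04 -1.e+00] q7 0.695 F [ 0.24 -0.26 -0.56] gap 69.1 t 18.95
turn/pi [-0.0003  0.0001 -0.0002] rows 0.008451709433377764 then shift/50mm [ 0.011 -0.01   0.01 ]
```

Request:
apply_moves(increments=[0, -0.012, 0.01, 0, 0, 0, 0.1, 0, 0, 0, 0, 0, 0, -0.1, 0, 0, 0, 0, 0, 0, -0.3, 0, 0, 0, 0, 0, 0, -0.6, 0, 0, 0, 0, 0, 0, -0.8, 0, 0, 0, 0, 0, 0, -0.8, 0, 0, 0, 0, 0, 0, -0.8, 0, 0, 0, 0, 0, 0, -0.8], force=25)

```text
clock: 19.75
ee_pos: [0.5222, 0.2926, 0.1206]
eef_rot: [0.704, 0.066, 0.704, -0.066]
contact_force: [0.2, -0.2, 0.2]
finger_gap: 0.257
```

```bash
python3 - <<'E'
from h import *
bot.grab_frame("wrist")
plan([0.5229,0.2931,0.25],np.radians(79.4))
gtop()
E
```

```text
TCP [0.5223 0.2926 0.1206] jaw deg 79.33 x-axis [-1.e-03 -3.e-04 -1.e+00] q7 0.696 F [-0.12 -0.5   0.21] gap 23.9 t 19.8
turn/pi [-0.0004 -0.0003  0.0002] rows 0.010575630226900406 then shift/50mm [-2.587  0.013  0.011]
0.79 [251.9, 278.8] 3306 1137
[0.5285 0.292  0.1545] ((522.8709716796875, 292.4819641113281), (24.2938175201416, 24.82140350341797), 79.04473114013672)
```

Request:
apply_moves(increments=[-0.1, 0, 0, 0, 0, 0, -0.8, -0.2, 0, 0, 0, 0, 0, -0.8, -0.3, 0, 0, 0, 0, 0, -0.8, -0.3, 0, 0, 0, 0, 0, -0.8, -0.4, 0, 0, 0, 0, 0, -0.8, -0.4, 0, 0, 0, 0, 0, -0.8, -0.5, 0, 0, 0, 0, 0, -0.8, -0.5, 0, 0, 0, 0, 0, -0.8, -0.4, 0, 0, 0, 0, 0, -0.8, -0.3, 0, 0, 0, 0, 0, -0.8, 0, 0, 0, 0, 0, 0, -0.8])

```text
clock: 21.0
ee_pos: [0.5237, 0.2935, 0.2941]
eef_rot: [0.705, 0.067, 0.703, -0.065]
contact_force: [0.1, -0.4, -2.0]
finger_gap: 0.264
```

```bash
python3 - <<'E'
from h import *
bot.grab_frame("wrist")
plan([0.5444,-0.3258,0.285])
plan([0.5444+.06,-0.3258,0.285],np.radians(79.3))
plan([0.5444,-0.3258,0.285],np.radians(45))
E
```

```text
TCP [0.5229 0.293  0.2922] jaw deg 79.33 x-axis [ 1.4e-03  9.0e-04 -1.0e+00] q7 0.747 F [ 0.11  1.53 -2.71] gap 23.7 t 21.05
turn/pi [-0.      0.0004 -0.0004] rows 0.011381061981180987 then shift/50mm [  0.143 -12.082   2.713]
TCP [0.5229 0.293  0.2922] jaw deg 79.33 x-axis [ 1.4e-03  9.0e-04 -1.0e+00] q7 0.747 F [ 0.11  1.53 -2.71] gap 23.7 t 21.05
turn/pi [ 0.0002  0.0004 -0.0004] rows 0.011965708176488956 then shift/50mm [  0.143 -11.858   3.899]
TCP [0.5229 0.293  0.2922] jaw deg 79.33 x-axis [ 1.4e-03  9.0e-04 -1.0e+00] q7 0.747 F [ 0.11  1.53 -2.71] gap 23.7 t 21.05
turn/pi [ 0.1907  0.0003 -0.0005] rows 3.9967253906573434 then shift/50mm [ 0.143 -8.447  9.054]
```

Request:
apply_moves(increments=[0, -0.2, 0.045, 0, 0.0003, -0.0003, -0.8, 0, -0.4, 0.09, 0, 0, 0, -0.8, 0, -0.5, 0.112, 0, 0, 0, -0.8, 0, -0.6, 0.135, 0, 0, 0, -0.8, 0, -0.6, 0.135, 0, 0, 0, -0.8, 0, -0.6, 0.135, 0, 0, 0, -0.8, 0, -0.6, 0.135, 0, 0, 0, -0.8, 0, -0.6, 0.135, 0, 0, 0, -0.8, 0, -0.6, 0.135, 0, 0, 0, -0.8, 0, -0.6, 0.135, 0, 0, 0, -0.8, 0, -0.6, 0.135, 0, 0, 0, -0.8, 0, -0.6, 0.135, 0, 0, 0, -0.8])

```text
clock: 22.25
ee_pos: [0.5327, -0.0424, 0.2894]
eef_rot: [0.702, 0.065, 0.706, -0.067]
contact_force: [0.8, -0.2, -1.9]
finger_gap: 0.263
```

Request:
apply_moves(increments=[0, -0.6, 0.135, 0, 0, 0, -0.8, 0, -0.6, 0.135, 0, 0, 0, -0.8, 0, -0.6, 0.135, 0, 0, 0, -0.8, 0, -0.6, 0.135, 0, 0, 0, -0.8, 0, -0.6, 0.135, 0, 0, 0, -0.8, 0, -0.6, 0.135, 0, 0, 0, -0.8, 0, -0.6, 0.135, 0, 0, 0, -0.8, 0, -0.5, 0.112, 0, 0, 0, -0.8, 0, -0.4, 0.09, 0, 0, 0, -0.8, 0, -0.3, 0.07, 0, 0, 0, -0.8, 0, 0, 0, 0, 0, 0, -0.8, 0, 0, 0, 0, 0, 0, -0.8])

```text
clock: 23.45
ee_pos: [0.5435, -0.3161, 0.2904]
eef_rot: [0.703, 0.066, 0.705, -0.066]
contact_force: [0.6, 0.6, -1.6]
finger_gap: 0.26
```

```bash
python3 - <<'E'
from h import *
bot.grab_frame("wrist")
plan([0.544,-0.3258,0.285],np.radians(79.3))
E
```

```text
TCP [ 0.544  -0.3153  0.2907] jaw deg 79.41 x-axis [-2.9e-03  5.0e-04 -1.0e+00] q7 1.883 F [-0.41  0.26 -1.52] gap 23.9 t 23.5
turn/pi [ 0.0006 -0.0009  0.    ] rows 0.023325572899977647 then shift/50mm [ 0.113 -0.206  0.039]
```

Request:
apply_moves(increments=[0.1, -0.2, 0.035, 0, -0.0009, 0, -0.8, 0, 0, 0, 0, 0, 0, -0.8, 0, 0, 0, 0, 0, 0, -0.8, 0, 0, 0, 0, 0, 0, -0.8, 0, 0, 0, 0, 0, 0, -0.8])

```text
clock: 24.0
ee_pos: [0.544, -0.3267, 0.2864]
eef_rot: [0.704, 0.065, 0.704, -0.066]
contact_force: [0.4, 0.4, -1.8]
finger_gap: 0.263
```

```bash
python3 - <<'E'
from h import *
for i in range(2):
    s=bot.read_state(); im,P=gtop(.315,.328)
    m=(P[...,2]>.31)&(P[...,2]<.33)&(np.hypot(P[...,0]-.5445,P[...,1]+.3258)<.02)
    print(np.median(P[m],0),m.sum(),s["ee_pos"])
# scene view: tip and cupola
im,d=bot.grab_frame("scene"); P=cloud("scene",d)
for t in ["gauge","cupola_top"]:
    for r in bot.silhouettes(t,"scene")[:4]: 
        m=r["pixels"]&(d>0); print(t,round(r["p"],2),r["point"],m.sum(),np.median(P[m],0).round(3))
cv2.imwrite("pics/s1.png",cv2.resize(im[100:220,120:280],(800,600),interpolation=cv2.INTER_CUBIC))
plan([0.544,-0.3258,0.285],np.radians(79.3))
E
```

```text
0.58 [249.0, 277.9] 3417 1181
[ 0.5501 -0.3271  0.3202] ((544.4224243164062, -326.84698486328125), (24.677030563354492, 24.37836456298828), 78.98078155517578)
[ 0.53659829 -0.32619221  0.31996302] 1715 [ 0.54398647 -0.32667479  0.28639639]
0.59 [250.2, 276.3] 3455 1178
[ 0.5501 -0.3271  0.3202] ((544.5579223632812, -326.92034912109375), (24.71001434326172, 24.697656631469727), 79.13754272460938)
[ 0.53675967 -0.32628438  0.31995017] 1695 [ 0.5439795  -0.3267978   0.28643509]
gauge 0.98 [105.6, 181.2] 421 [ 0.556 -0.321  0.267]
cupola_top 0.74 [209.4, 299.4] 202 [ 0.449 -0.032  0.018]
cupola_top 0.69 [227.3, 317.3] 232 [0.479 0.06  0.019]
cupola_top 0.62 [256.6, 300.2] 307 [0.597 0.082 0.019]
cupola_top 0.61 [146.3, 195.1] 263 [ 0.55  -0.321  0.142]
TCP [ 0.5438 -0.327   0.2863] jaw deg 79.34 x-axis [ 7.0e-04 -1.6e-03 -1.0e+00] q7 1.9 F [-0.26  0.05 -1.5 ] gap 23.9 t 24.35
turn/pi [0.0002 0.0003 0.0005] rows 0.012516957367883504 then shift/50mm [ 0.026  0.025 -0.001]
```

View pics/s1.png

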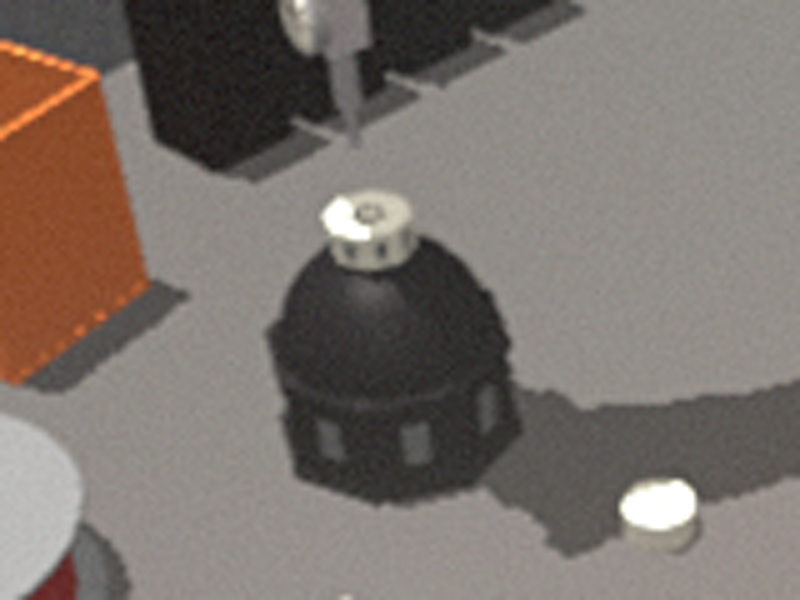

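Request:
apply_moves(increments=[0.1, 0.022, 0, 0, 0.0003, 0.0004, -0.8, 0.15, 0, 0, 0, 0, 0, -0.8, 0.15, 0, 0, 0, 0, 0, -0.8, 0.15, 0, 0, 0, 0, 0, -0.8, 0.1, 0, 0, 0, 0, 0, -0.8, 0.03, 0, 0, 0, 0, 0, -0.8, 0, 0, 0, 0, 0, 0, -0.8, 0, 0, 0, 0, 0, 0, -0.8, 0, 0, 0, 0, 0, 0, -0.8])

```text
clock: 25.25
ee_pos: [0.5442, -0.3262, 0.2527]
eef_rot: [0.704, 0.066, 0.704, -0.066]
contact_force: [-0.1, 0.2, -1.9]
finger_gap: 0.26
```

```bash
python3 - <<'E'
from h import *
F=[]
for i in range(5):
    bot.grab_frame("wrist"); F.append(bot.read_state()["contact_force"])
print(np.mean(F,0),np.std(F,0))
plan([0.544,-0.3258,0.2456],np.radians(79.3))
im,d=bot.grab_frame("scene")
cv2.imwrite("pics/s2.png",cv2.resize(im[95:165,155:235],(800,700),interpolation=cv2.INTER_CUBIC)[:600])
E
```

```text
[ 0.11689013 -0.12640069 -1.89435891] [0.19331516 0.71517912 0.1129922 ]
TCP [ 0.5441 -0.326   0.2525] jaw deg 79.33 x-axis [ 3.e-04 -4.e-04 -1.e+00] q7 1.9 F [ 0.04 -0.58 -1.73] gap 24.1 t 25.5
turn/pi [0.0002 0.0001 0.0001] rows 0.00515009006260011 then shift/50mm [ 0.137  0.004 -0.003]
```

View pics/s2.png

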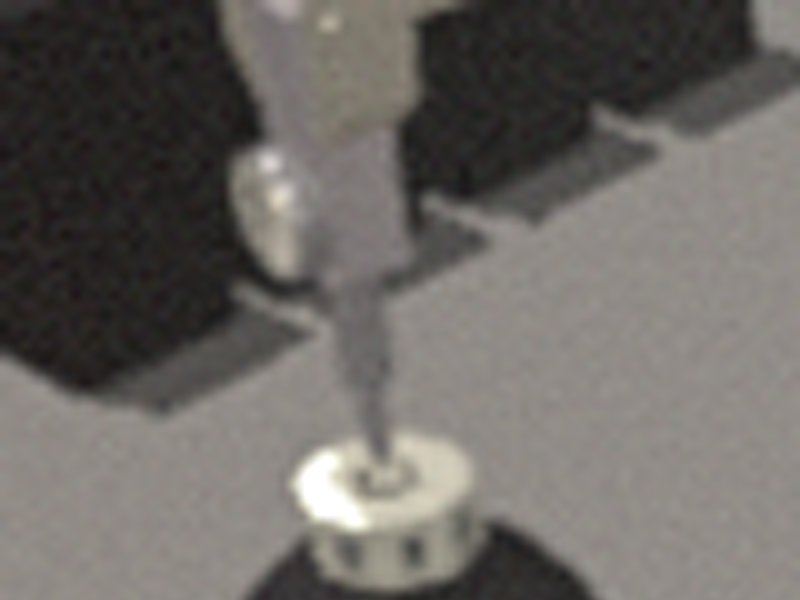

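Request:
apply_moves(increments=[0.05, 0.003, -0.002, 0, 0, 0, -0.8, 0.05, 0, 0, 0, 0, 0, -0.8, 0.03, 0, 0, 0, 0, 0, -0.8, 0.02, 0, 0, 0, 0, 0, -0.8, 0.02, 0, 0, 0, 0, 0, -0.8, 0.02, 0, 0, 0, 0, 0, -0.8, 0, 0, 0, 0, 0, 0, -0.8, 0, 0, 0, 0, 0, 0, -0.8, 0, 0, 0, 0, 0, 0, -0.8])

```text
clock: 26.45
ee_pos: [0.544, -0.3259, 0.243]
eef_rot: [0.704, 0.066, 0.704, -0.066]
contact_force: [-0.1, -1.0, 0.1]
finger_gap: 0.259
```

```bash
python3 - <<'E'
from h import *
F=[]
for i in range(6):
    bot.grab_frame("wrist"); F.append(bot.read_state()["contact_force"])
print(np.mean(F,0),np.std(F,0))
plan([0.544,-0.3258,0.2406],np.radians(79.3))
E
```

```text
[-0.17184837 -0.04618906  0.64250716] [0.43353051 0.44017428 0.66863583]
TCP [ 0.544  -0.3259  0.2428] jaw deg 79.33 x-axis [ 0.e+00 -3.e-04 -1.e+00] q7 1.9 F [-0.48  0.01 -0.32] gap 23.7 t 26.75
turn/pi [0.0002 0.     0.0001] rows 0.004520769017312097 then shift/50mm [0.044 0.002 0.   ]
```

Request:
apply_moves(increments=[0.015, 0, 0, 0, 0, 0, -0.8, 0.013, 0, 0, 0, 0, 0, -0.8, 0, 0, 0, 0, 0, 0, -0.8, 0, 0, 0, 0, 0, 0, -0.8, 0, 0, 0, 0, 0, 0, -0.8])

```text
clock: 27.25
ee_pos: [0.544, -0.3259, 0.2414]
eef_rot: [0.704, 0.066, 0.704, -0.066]
contact_force: [0.1, 0.4, 0.3]
finger_gap: 0.256
```

```bash
python3 - <<'E'
from h import *
F=[]
for i in range(14):
    bot.grab_frame("wrist"); F.append(bot.read_state()["contact_force"])
print(np.mean(F,0),np.std(F,0))
plan([0.544,-0.3258,0.2406],np.radians(79.3))
# barrel top height vs TCP (slip check)
im,P=gtop(.268,.282)
im,d=bot.grab_frame("scene")
cv2.imwrite("pics/s3.png",cv2.resize(im[95:165,155:235],(800,700),interpolation=cv2.INTER_CUBIC)[:600])
E
```

```text
[0.05717229 0.22736323 0.60467238] [0.45948738 0.42606277 0.39250215]
TCP [ 0.5439 -0.3258  0.2414] jaw deg 79.33 x-axis [-0.e+00 -2.e-04 -1.e+00] q7 1.9 F [0.05 0.36 0.77] gap 23.8 t 27.95
turn/pi [0.0002 0.     0.0001] rows 0.004092946633062235 then shift/50mm [0.015 0.001 0.001]
0.97 [250.8, 281.4] 3337 1269
[ 0.5494 -0.326   0.2751] ((544.4893188476562, -325.96075439453125), (24.136198043823242, 24.678224563598633), 79.21272277832031)
```

View pics/s3.png

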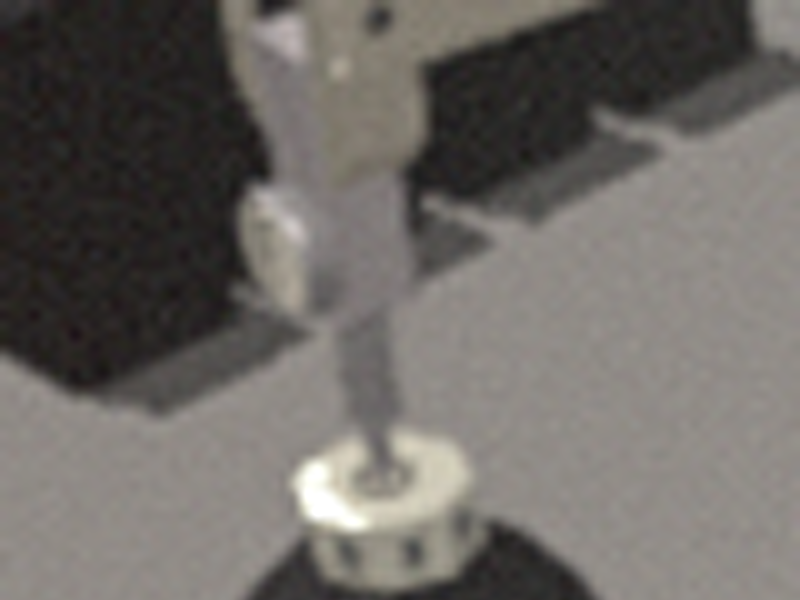

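Request:
apply_moves(increments=[0.008, 0, 0, 0, 0, 0, -0.8, 0.008, 0, 0, 0, 0, 0, -0.8, 0, 0, 0, 0, 0, 0, -0.8, 0, 0, 0, 0, 0, 0, -0.8, 0, 0, 0, 0, 0, 0, -0.8])

```text
clock: 28.6
ee_pos: [0.5439, -0.3258, 0.2406]
eef_rot: [0.704, 0.066, 0.704, -0.066]
contact_force: [0.2, 0.5, 1.4]
finger_gap: 0.262
```

```bash
python3 - <<'E'
from h import *
F=[]
for i in range(12):
    bot.grab_frame("wrist"); F.append(bot.read_state()["contact_force"])
print(np.mean(F,0),np.std(F,0))
plan([0.544,-0.3258,0.2406],np.radians(79.3))
for cam in ["scene","wrist"]:
    im,d=bot.grab_frame(cam); P=cloud(cam,d)
    m=(np.hypot(P[...,0]-.5445,P[...,1]+.326)<.022)&(np.hypot(P[...,0]-.5445,P[...,1]+.326)>.009)&(abs(P[...,2]-.144)<.005)
    Q=P[m]
    if len(Q)>30: print(cam,len(Q),np.linalg.lstsq(np.c_[Q[:,0]-.5445,Q[:,1]+.326,np.ones(len(Q))],Q[:,2],rcond=None)[0].round(4))
    if cam=="scene": cv2.imwrite("pics/s4.png",cv2.resize(im[95:165,155:235],(800,700),interpolation=cv2.INTER_CUBIC)[:600])
E
```

```text
[-0.06156129 -0.08024248  0.83596821] [0.46216297 0.30787303 0.41116364]
TCP [ 0.5439 -0.3258  0.2406] jaw deg 79.34 x-axis [-0.e+00 -2.e-04 -1.e+00] q7 1.9 F [-0.03 -0.62  0.54] gap 23.6 t 29.2
turn/pi [0.0002 0.     0.0001] rows 0.004746770458583671 then shift/50mm [-0.001  0.     0.001]
scene 92 [-0.0134  0.0124  0.1442]
wrist 1226 [-0.0192  0.0105  0.1446]
```

View pics/s4.png

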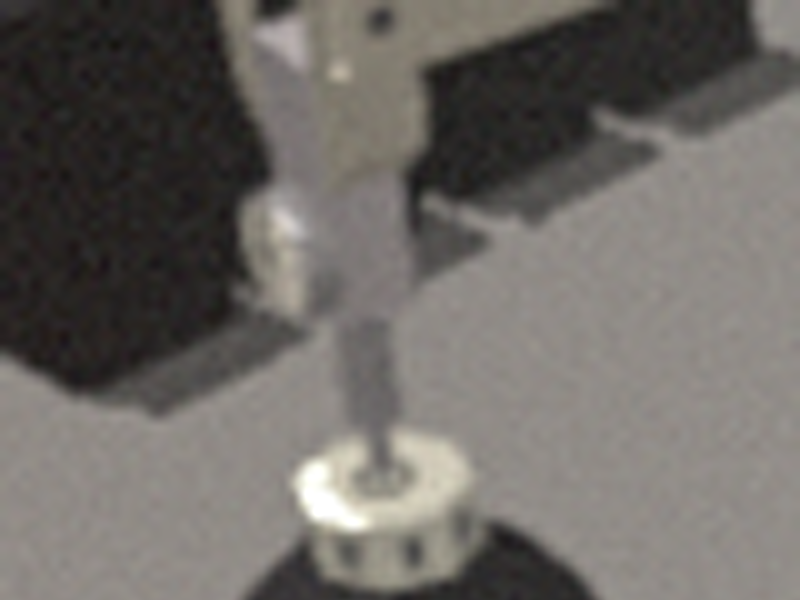

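```bash
python3 -c "
from h import *
plan([0.544,-0.3258,0.2406]); print(bot.sign_off())"
```

```text
TCP [ 0.5439 -0.3258  0.2406] jaw deg 79.33 x-axis [-0.e+00 -2.e-04 -1.e+00] q7 1.9 F [-0.73  0.    1.33] gap 24.1 t 29.3
turn/pi [0.     0.     0.0001] rows 0.001433121279421977 then shift/50mm [-0.001  0.001  0.001]
the job is handed in; nothing more can be done
None
```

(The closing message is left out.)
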